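Find the loose bolt in the service housing and hold its cap open

ROBOT

A 6-joint arm with a two-finger parallel gripper is mounted at the origin on a cart in front of the work surface, level with it; the furniture and walls round the work are solid. World frame = base frame: x ahead of the robot, y to its left, z up, the work surface at z = 0. Lengths are in m, angles in rad, forces in N, time in s.
With the tool pointing down it reaches from about 0.3 to 0.875 m from the base axis. Payload 6.4 kg.
Tool frame: the origin (TCP) lies on the centre line of the jaws, within the pads' length; the fingertips stand 8 mm ahead of it and the grasp point (between the pads) lies 11 mm behind it; z points along the fingers, y is the line along which they close (so a half turn about z gives the same grasp; the last joint's range is limited). The gripper opens to 88 mm and grips with 3 to 60 N. Pads are 18 mm wide; open, the fingers measure 123 mm over their backs; the gripper's body (75 mm by 187 mm) begins 45 mm behind the grasp point.
Start: joints at [-1.379, 0.181, 1.607, -0, 1.354, -0.206], TCP at [0.223, -0.53, 0.247] pointing down, gripper open.
Joint ranges: [-2.99, 2.99], [-0.89, 2.07], [0.3, 2.58], [-1.14, 4.28], [0, 2.63], [-3.12, 3.12]. Speed limits (rad/s): [2.57, 2.57, 3.01, 3.14, 3.14, 3.14].

INTERFACE

Orientations are given as a unit quaternion [w, x, y, z].
In Python, from plant import get_obs, read_camera, manip gives the robot as it stands.
- The arm moves only by the tool jog_arm, never from a script. Its argument "moves" is a list of rows, each a list of 5 numbers: the finger opening in m, from 0 to 0.0881, then the shift along the world's x, y, z in m, then the turn about the world's z in degrees. A call has 1 to 10 rows; each row is the pose to reach, as a shift and turn from the pose commanded when the call began; what a row does not reach only later rows make up. A row lasts 1/12 s, in which the tool goes at most 41.7 mm and 7.16 degrees, less where a joint would pass 70% of its speed; a pose out of reach is approached as far as the arm can. A call with a gripper value outside its range is refused whole. The fingers move at their own pace and stop on an object; the grip force is fixed at half the most. Time passes only in rows, so rows that repeat a pose let the fingers close. It gives the time, the measured TCP pose, the force, the opening and the grip force at its end, in the units of the state.
- get_obs(): the state, without advancing time (a new reading comes with each control period).
- read_camera(name): name is "side" or "top" or "wrist"; returns a dict with "image" (480x640x3 uint8, red, green, blue), "depth" (480x640 float32, m along the optical axis (not along the pixel's ray), 0 where there is no reading), "vertical_fov" (degrees; the focal length in pixels is half the picture's height over the tangent of half this angle, whatever the lens; pixels are square), "cx", "cy" (the principal point, pixels), "R" (3x3) and "t" (3): a world point X has camera coordinates R X + t. Camera axes: x right, y down, z forward; pixel columns grow to the right and rows downward; lengths in m; the calibration is good to about 2 mm. A picture is of the moment at which its call begins.
- manip.job_done(): hands the job in; it is judged then, once.
The state is a dict: "time": time; "q": joint angles; "joint_vel": joint speeds; "effort": joint torques, N m; "position": TCP position; "tcp_rot": TCP orientation; "force": force on the tool from outside, world axes, zero at the start; "ft_torque": the same for the moment, N m; "opening": finger opening in m; "grasp_force": force on a finger pad.
Only numpy, scipy, OpenCV 4.12 (cv2) and the standard library are available. Lean on these libraries where they do the work, as an engineer would, in place of code of your own. Each camera call takes 0.05 s, during which the arm holds its last target. There are 200 camera calls.

TASK

Raise the housing's lid until it stands straight up and leave it standing there. One of the three bolts inside is loose and sinks when tapped: tap the bolt heads gently from above to find it, then lift that bolt's cap by its ear, at least halfway to upright, so that a colleague can look at the thread. Finish while still holding the cap open, and leave the things on the bench round the housing where they are.

Things in the scene. Friction and masses are not known exactly. Their poses are not given: they have to be found in the camera images.
- housing: Grey steel service housing bolted to the bench, 200 (x) x 300 (y) x 70 mm high, 8 mm walls, open inside down to a solid deck at height 30 mm. Origin: centre of its underside; its x axis points to its lid hinge (away from the robot), y to its left, z up. Inside, in a row along y at y = +85 mm (a), 0 (b), -85 mm (c), stand three equal capped bolts.
- lid (a joint): Stiff hinge of the housing's flat aluminium lid (198 x 300 x 6 mm), along the far top edge; rad, 0 = closed flat, 1.57 = standing straight up, stop at 2.2 (leaning back). It stays at any angle where it is left; moving it takes about 3 to 5 N at the ear. It starts closed or a little ajar.
- lid_ear (a point): Centre of the lid's dark lifting ear: a round barrel 16 mm in diameter and 18 mm long along the housing's y, on a 10 mm wide neck, 230 mm from the hinge axis, 30 mm out from the middle of the lid's front edge; level with the hinge when the lid is closed. Pinched across its 18 mm length from above, it can turn between the fingertips while the lid swings.
- lid_hinge (a point): Middle of the lid's hinge axis (axis along the housing's y), 73 mm above the bench.
- cap_a (a joint): Hinge of the left steel cap (plate 50 x 50 x 6 mm, hinged on its far side along the housing's y); rad, 0 = closed, 1.5 = stop, nearly upright. A light spring and its weight shut it when let go (about 2 N at the ear holds it up). Only the cap whose bolt is loose can be lifted, a tight bolt keeps its cap shut.
- cap_a_ear (a point): Centre of the left cap's lifting ear at its front: a round barrel 16 mm in diameter and 18 mm long along the housing's y, on a 9 mm neck; closed it is 78 mm in front of (toward the robot from) and 12 mm above the cap's hinge axis, 54 mm above the bench, 54 mm clear of the front wall. It moves on an arc about the hinge and can turn between the fingertips.
- cap_a_hinge (a point): Middle of the left cap's hinge axis, 42 mm above the bench.
- bolt_a (a joint): How far the left captive bolt has been pushed down into its cap, m: 0 = standing up, 0.006 = fully in. The loose bolt yields the whole 6 mm under 1.5 to 3.5 N and springs back; a tight one gives less than 1 mm.
- bolt_a_top (a point): Centre of the top face of the left bolt's round head (20 mm in diameter, 9 mm high, on a brass collar), 60 mm above the bench when up; 28 mm in front of its cap's hinge and 50 mm behind its ear. All three look alike.
- cap_b (a joint): Hinge of the middle steel cap (plate 50 x 50 x 6 mm, hinged on its far side along the housing's y); rad, 0 = closed, 1.5 = stop, nearly upright. A light spring and its weight shut it when let go (about 2 N at the ear holds it up). Only the cap whose bolt is loose can be lifted, a tight bolt keeps its cap shut.
- cap_b_ear (a point): Centre of the middle cap's lifting ear at its front: a round barrel 16 mm in diameter and 18 mm long along the housing's y, on a 9 mm neck; closed it is 78 mm in front of (toward the robot from) and 12 mm above the cap's hinge axis, 54 mm above the bench, 54 mm clear of the front wall. It moves on an arc about the hinge and can turn between the fingertips.
- cap_b_hinge (a point): Middle of the middle cap's hinge axis, 42 mm above the bench.
- bolt_b (a joint): How far the middle captive bolt has been pushed down into its cap, m: 0 = standing up, 0.006 = fully in. The loose bolt yields the whole 6 mm under 1.5 to 3.5 N and springs back; a tight one gives less than 1 mm.
- bolt_b_top (a point): Centre of the top face of the middle bolt's round head (20 mm in diameter, 9 mm high, on a brass collar), 60 mm above the bench when up; 28 mm in front of its cap's hinge and 50 mm behind its ear. All three look alike.
- cap_c (a joint): Hinge of the right steel cap (plate 50 x 50 x 6 mm, hinged on its far side along the housing's y); rad, 0 = closed, 1.5 = stop, nearly upright. A light spring and its weight shut it when let go (about 2 N at the ear holds it up). Only the cap whose bolt is loose can be lifted, a tight bolt keeps its cap shut.
- cap_c_ear (a point): Centre of the right cap's lifting ear at its front: a round barrel 16 mm in diameter and 18 mm long along the housing's y, on a 9 mm neck; closed it is 78 mm in front of (toward the robot from) and 12 mm above the cap's hinge axis, 54 mm above the bench, 54 mm clear of the front wall. It moves on an arc about the hinge and can turn between the fingertips.
- cap_c_hinge (a point): Middle of the right cap's hinge axis, 42 mm above the bench.
- bolt_c (a joint): How far the right captive bolt has been pushed down into its cap, m: 0 = standing up, 0.006 = fully in. The loose bolt yields the whole 6 mm under 1.5 to 3.5 N and springs back; a tight one gives less than 1 mm.
- bolt_c_top (a point): Centre of the top face of the right bolt's round head (20 mm in diameter, 9 mm high, on a brass collar), 60 mm above the bench when up; 28 mm in front of its cap's hinge and 50 mm behind its ear. All three look alike.
- tape: Black tape roll, 80 mm across, 19 mm high, lying flat on the bench right of the housing; origin under its centre. A bystander.
- tin: Low ink tin, 100 mm across, 55 mm high; origin under its centre. A bystander.
- corner: Plain L-shaped corner block, 80 x 80 x 30 mm, lying on the bench in front of the housing; origin under its centre. A bystander.

How it is judged:
On the way, in this order (a step that is already met when the one before it is completed fails the run):
1. the lid stands straight up (within about 12 degrees) and the fingers have let go of it (value of joint lid between 1.35 and 1.79 rad and contact force between the fingers and lid below 0.1 N), for 0.2 s.
2. the loose bolt has been tapped: pushed in by more than 4 mm (value of joint any of bolt_a, bolt_b, bolt_c above 0.004 m), for 0.02 s.
At the end, for the whole second after the job is handed in: The fingers hold the loose bolt's cap lifted to at least 40 degrees (0.7 rad) with more than 0.3 N on it, and the lid still stands within about 12 degrees of straight up (value of joint lid between 1.35 and 1.79 rad and ((value of joint cap_a above 0.7 rad and contact force between the fingers and cap_a above 0.3 N) or (value of joint cap_b above 0.7 rad and contact force between the fingers and cap_b above 0.3 N) or (value of joint cap_c above 0.7 rad and contact force between the fingers and cap_c above 0.3 N))); the arm keeps its last pose, push and grip.
It fails at once if a bolt is struck or squeezed with more than 60 N (contact force between the fingers and bolt_a above 60 N or contact force between the fingers and bolt_b above 60 N or contact force between the fingers and bolt_c above 60 N).
It fails at once if a thing standing round the housing is moved by more than 30 mm (distance of any of tape, tin, corner from where it was at the start of the episode above 0.03 m).
It also fails if it takes over 58 s, if anything falls off the work surface, if the arm or the gripper's body presses on something with over 40 N, if the wrist force passes 120 N, or if a joint passes its speed limit or range.

## Working session

There is one attempt and no reset: what is moved stays moved. The work goes in short steps, Python scripts to look and compute and a tool call to move; the robot and the scene stay as the last step left them, time stands still between calls to the robot, and variables do not carry over. Pictures are saved under pics/ and viewed, at most 10 in all, crops included, and the job is handed in when it is done.

Besides the shell and the picture viewer there is one more tool, called after "Call:" by a JSON object that holds its "api" and its "payload", one argument or row to a line. jog_arm: Moves the arm, as the interface text tells. Its arguments: {"type":"object","properties":{"moves":{"type":"array","items":{"type":"array","items":{"type":"number"}}}},"required":["moves"]}

```bash
mkdir -p pics
cat > h.py <<'E'
import numpy as np, cv2
from plant import get_obs, read_camera, manip
def K(c):
    f=240/np.tan(np.radians(c["vertical_fov"])/2); return f,c["cx"],c["cy"]
def pts(c):
    f,cx,cy=K(c); v,u=np.mgrid[0:480,0:640]; d=c["depth"]
    P=np.stack([(u-cx)/f*d,(v-cy)/f*d,d],-1)
    return (P-c["t"])@c["R"]
def ray(c,u,v,z):
    f,cx,cy=K(c); d=c["R"].T@np.array([(u-cx)/f,(v-cy)/f,1]); o=-c["R"].T@c["t"]
    return o+d*(z-o[2])/d[2]
def save(c,n): cv2.imwrite("pics/"+n,c["image"][:,:,::-1])
E
python3 - <<'E'
from h import *
ims=[]
for n in("top","side"):
    c=read_camera(n); save(c,n+"0.png"); np.save(n+"0.npy",c,allow_pickle=True)
    print(n,c["R"].round(3).tolist(),np.round(-c["R"].T@c["t"],3),c["vertical_fov"],(c["depth"]>0).mean())
print(get_obs())
E
```

```text
top [[-0.024, -1.0, 0.005], [-0.985, 0.023, -0.171], [0.171, -0.009, -0.985]] [ 0.378 -0.075  0.993] 52.01934476445489 0.99609375
side [[0.94, 0.34, 0.004], [0.252, -0.689, -0.679], [-0.228, 0.64, -0.734]] [ 0.76  -0.76   0.876] 49.93055069298437 0.995966796875
{'time': 0.1, 'q': array([-1.37931540e+00,  1.81442884e-01,  1.60786498e+00,  2.60398947e-06,
        1.35379755e+00, -2.06266175e-01]), 'joint_vel': array([-0.00046296, -0.00145547, -0.00323801,  0.00052786,  0.00083668,
        0.00108618]), 'effort': array([ 4.60336523e-04, -4.34820735e+01, -3.42697191e+01,  7.05034356e-02,
        3.40464560e-02, -4.33204150e-05]), 'position': array([ 0.22266933, -0.52964831,  0.24593444]), 'tcp_rot': array([-7.56348965e-04,  9.80289522e-01,  1.97564876e-01,  6.86278958e-06]), 'force': array([ 0.31647579,  0.22359184, -0.28966345]), 'ft_torque': array([0.02166198, 0.02195295, 0.0565533 ]), 'grasp_force': 0.0, 'opening': 0.08808401030808242}
```

View pics/top0.png

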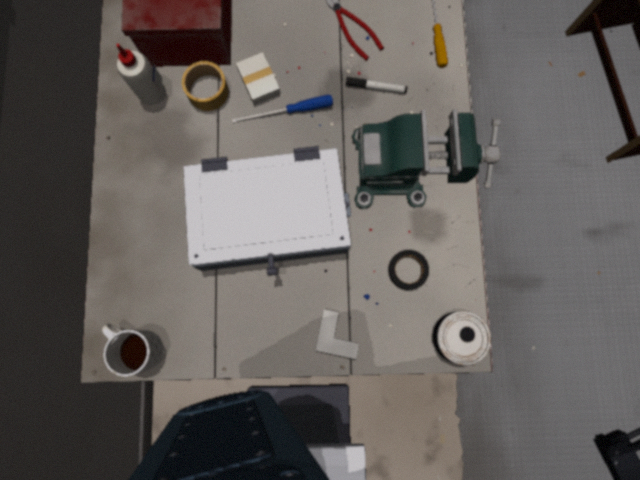

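View pics/side0.png

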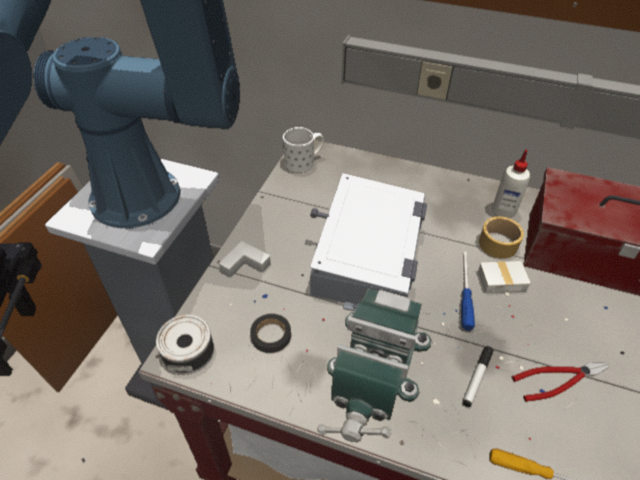

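The top view shows the closed lid, with corners at about (185,167), (340,150), (350,245) and (192,267). Its ear is at about (272,265). The side view shows the ear at about (317,213). The corner block is at (337,335), the tape at (408,270) and the vise on the right.

```bash
python3 - <<'E'
from h import *
c=np.load("top0.npy",allow_pickle=True).item(); P=pts(c); im=c["image"].astype(int)
m=(im.min(-1)>170); m[:140]=0;m[280:]=0;m[:,:170]=0;m[:,360:]=0
n,l,s,_=cv2.connectedComponentsWithStats(m.astype(np.uint8)); k=1+s[1:,4].argmax(); m=l==k
Q=P[m]; A=np.c_[Q[:,:2],np.ones(len(Q))]; co=np.linalg.lstsq(A,Q[:,2],rcond=None)[0]
print("plane",co, "z mean",Q[:,2].mean(), len(Q))
r=cv2.minAreaRect(Q[:,:2].astype(np.float32)*1000); print(r, cv2.boxPoints(r))
s=np.load("side0.npy",allow_pickle=True).item(); Ps=pts(s)
# bench height and near-ear heights
sub=P[254:290,255:292]; g=sub[...,2]
ear=(im[254:290,255:292].max(-1)<95)
for v in range(0,36,3): print(v+254,(g[v,::3]*1000).round().astype(int), im[254+v,255:292:3].max(-1))
E
python3 - <<'E'
import cv2,numpy as np
a=cv2.imread("pics/top0.png")[235:300,235:315]; b=cv2.imread("pics/side0.png")[185:250,285:365]
cv2.imwrite("pics/ear0.png",np.hstack([cv2.resize(x,(400,325),interpolation=cv2.INTER_CUBIC) for x in(a,b)]))
E
```

```text
plane [-0.37414703 -0.07367151  0.31929413] z mean 0.0934698527199686 14737
((537.3756713867188, 13.320037841796875), (334.293701171875, 297.30450439453125), 5.668954849243164) [[ 356.36234  144.7344 ]
 [ 385.73026 -151.11606]
 [ 718.38904 -118.09433]
 [ 689.0211   177.75613]]
254 [96 95 97 97 97 97 95 70 72 71 72 69 71] [196 196 196 179 149  95 126 144 122 104  91  81  72]
257 [ 70  71  71  72  71 101  66  62  54  51  46  42  37] [121 105  94  78  63  74  52  46  41  39  36  34  33]
260 [54 51 46 41 37 99 23 19 14 11  7  5  3] [40 40 38 31 41 75 50 31 37 41 50 60 64]
263 [ 15  12   1   3   0 100  99   3   0   4   1   1  -3] [40 45 51 60 63 73 64 81 64 72 86 84 84]
266 [  2  -3   2  -1   1 102 102   5  -1   1   0   1  -1] [ 85  81  86  83  77  62  57  69  69  79  86  97 113]
269 [  2   1   2   1 105 103 107  99   2  -1   0   1  -1] [ 95  97 101 116  70  67  65  54 100 118 123 141 137]
272 [  2   1  -1   1 104 106 104 102   3   2   2  -1   4] [135 137 134 139  83  67  67  54 101 118 124 135 136]
275 [ 0  0  2 -1 -1 -1  4  3 -2  1  2  1  2] [140 137 137 135 105  79 100  78 116 133 135 135 138]
278 [ 3  2  0 -1  2  1  3  5  1  3  4  0  2] [138 137 133 138 137 135 137  98  94 133 135 132 138]
281 [ 4  5  5  4 -2  2  2  2 -3  4  5  1 -1] [139 137 134 135 135 141 129  87  83 119 138 130 133]
284 [ 3  1 -2  3  3  0  4  5  2  5  2  4  0] [135 137 141 140 135 139 129  85  87 111 139 136 136]
287 [ 4 -1 -1  2  3  2 -1  0  2  3  3  1  3] [135 141 136 137 138 138 132 125 131 134 134 136 136]
```

View pics/ear0.png

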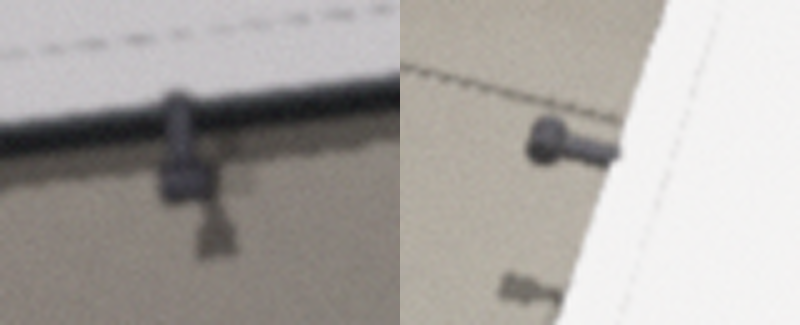

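The crops show the barrel at top (272.4,271.6) and side (314.6,212.6), with the lid slightly ajar.

Run:
```python
from h import *
c=np.load("top0.npy",allow_pickle=True).item(); s=np.load("side0.npy",allow_pickle=True).item()
def line(c,u,v):
    o=-c["R"].T@c["t"]; p=ray(c,u,v,0.0); d=p-o; return o,d/np.linalg.norm(d)
o1,d1=line(c,272.4,271.6);o2,d2=line(s,314.6,212.6)
t=np.linalg.lstsq(np.c_[d1,-d2],o2-o1,rcond=None)[0]; a,b=o1+t[0]*d1,o2+t[1]*d2
print("ear tri",(a+b)/2,"gap",np.linalg.norm(a-b))
P=pts(c); im=c["image"].astype(int); m=(im.min(-1)>150)
m[:140]=0;m[280:]=0;m[:,:170]=0;m[:,360:]=0
m&=(P[...,2]>.065)&(P[...,2]<.11)
m=cv2.morphologyEx(m.astype(np.uint8),cv2.MORPH_OPEN,np.ones((7,7)))>0
Q=P[m]; A=np.c_[Q[:,:2],np.ones(len(Q))]; co=np.linalg.lstsq(A,Q[:,2],rcond=None)[0]
r=cv2.minAreaRect(Q[:,:2].astype(np.float32)*1000); print("plane",co,np.hypot(*co[:2]),np.degrees(np.arctan2(co[1],co[0])),r)
B=cv2.boxPoints(r)/1000; print(np.c_[B,np.c_[B,np.ones(4)]@co].round(4))
```

```text
ear tri [0.47827255 0.00636354 0.09713569] gap 0.0023507510461277673
plane [-0.09643161 -0.00933504  0.14759196] 0.09688239802060697 -174.47072709601173 ((607.12841796875, 20.755279541015625), (197.4005584716797, 299.77984619140625), 5.751580715179443)
[[ 0.4939  0.16    0.0985]
 [ 0.5239 -0.1383  0.0984]
 [ 0.7204 -0.1185  0.0792]
 [ 0.6903  0.1798  0.0793]]
```

Call:
{"api": "jog_arm", "payload": {
  "moves": [
    [0.06,0.255,0.536,-0.046,-17.1],
    [0.06,0.255,0.536,-0.046,-17.1],
    [0.06,0.255,0.536,-0.046,-17.1],
    [0.06,0.255,0.536,-0.046,-17.1],
    [0.06,0.255,0.536,-0.046,-17.1],
    [0.06,0.255,0.536,-0.046,-17.1],
    [0.06,0.255,0.536,-0.046,-17.1],
    [0.06,0.255,0.536,-0.046,-17.1],
    [0.06,0.255,0.536,-0.046,-17.1],
    [0.06,0.255,0.536,-0.046,-17.1]
  ]
}}

```text
time: 0.93
position: [0.4014, -0.1529, 0.2143]
tcp_rot: [0.0, 0.999, 0.049, 0.0]
force: [1.3, -0.8, 0.2]
opening: 0.0602
grasp_force: 0.0
```

Call:
{"api": "jog_arm", "payload": {
  "moves": [
    [0.06,0.07,0.146,-0.01,0],
    [0.06,0.07,0.146,-0.01,0],
    [0.06,0.07,0.146,-0.01,0],
    [0.06,0.07,0.146,-0.01,0],
    [0.06,0.07,0.146,-0.01,0],
    [0.06,0.07,0.146,-0.01,0],
    [0.06,0.07,0.146,-0.01,0]
  ]
}}

```text
time: 1.52
position: [0.4708, -0.009, 0.2042]
tcp_rot: [0.0, 0.999, 0.05, -0.001]
force: [-1.1, -0.5, -0.6]
opening: 0.0602
grasp_force: 0.0
```

Run:
```python
from h import *
c=read_camera("wrist"); save(c,"w1.png"); np.save("w1.npy",c,allow_pickle=True); print(get_obs()["position"],get_obs()["tcp_rot"],-c["R"].T@c["t"])
```

```text
[ 0.47079328 -0.00967709  0.20427284] [ 1.08654743e-04  9.98778987e-01  4.94002143e-02 -3.77372080e-04] [ 0.535183   -0.00264533  0.34146784]
```

View pics/w1.png

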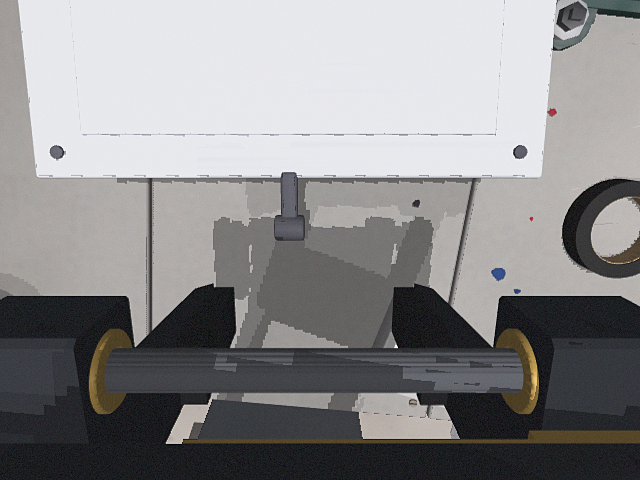

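The wrist view shows the barrel at (289,228), with the gripper squared to the lid.

Run:
```python
from h import *
c=np.load("w1.npy",allow_pickle=True).item(); print(ray(c,289,229,.097)); P=pts(c)[218:240,278:302]; m=(P[...,2]>.08);print(P[m].mean(0),P[m].max(0),P[m].min(0))
```

```text
[0.47699688 0.00656641 0.097     ]
[0.4786231  0.00610359 0.10249044] [0.535183   0.01357613 0.34146784] [ 0.4709158  -0.00264533  0.09771416]
```

Call:
{"api": "jog_arm", "payload": {
  "moves": [
    [0.06,0.007,0.016,0,0],
    [0.06,0.007,0.016,-0.04,0],
    [0.06,0.007,0.016,-0.08,0],
    [0.06,0.007,0.016,-0.116,0],
    [0.06,0.007,0.016,-0.116,0],
    [0.0,0.007,0.016,-0.116,0],
    [0.0,0.007,0.016,-0.116,0],
    [0.0,0.007,0.016,-0.116,0],
    [0.0,0.007,0.016,-0.116,0]
  ]
}}

```text
time: 2.32
position: [0.4801, 0.0062, 0.0911]
tcp_rot: [0.001, 0.999, 0.049, 0.002]
force: [-0.3, 0.1, -0.0]
opening: 0.0355
grasp_force: 0.0
```

Call:
{"api": "jog_arm", "payload": {
  "moves": [
    [0.0,0,0,0,0],
    [0.0,0,0,0,0],
    [0.0,0,0,0,0],
    [0.0,0,0,0,0],
    [0.0,0,0,0,0]
  ]
}}

```text
time: 2.73
position: [0.4788, 0.0066, 0.089]
tcp_rot: [0.0, 0.999, 0.05, 0.001]
force: [1.4, -2.9, 0.5]
opening: 0.0175
grasp_force: 30.0
```

Call:
{"api": "jog_arm", "payload": {
  "moves": [
    [0.0,0.006,0.0005,0.033,0],
    [0.0,0.017,0.0015,0.066,0],
    [0.0,0.0325,0.003,0.0965,0],
    [0.0,0.0525,0.005,0.1245,0],
    [0.0,0.0765,0.0075,0.149,0],
    [0.0,0.104,0.0105,0.17,0],
    [0.0,0.104,0.0105,0.17,0]
  ]
}}

```text
time: 3.32
position: [0.5863, 0.0174, 0.2629]
tcp_rot: [0.0, 0.999, 0.05, 0.003]
force: [-6.8, -1.2, 13.8]
opening: 0.0175
grasp_force: 30.0
```

Call:
{"api": "jog_arm", "payload": {
  "moves": [
    [0.0,0.03,0.003,0.0165,0],
    [0.0,0.0625,0.006,0.028,0],
    [0.0,0.096,0.0095,0.035,0],
    [0.0,0.1235,0.0125,0.0365,0],
    [0.0,0.1235,0.0125,0.0365,0],
    [0.0,0.1235,0.0125,0.0365,0]
  ]
}}

```text
time: 3.82
position: [0.7079, 0.0297, 0.296]
tcp_rot: [0.0, 0.999, 0.05, 0.002]
force: [3.6, -2.7, 6.8]
opening: 0.0174
grasp_force: 30.0
```

Call:
{"api": "jog_arm", "payload": {
  "moves": [
    [0.05,0,0,0,0],
    [0.05,0,0,0,0],
    [0.05,0,0,0,0],
    [0.05,0,0,0,0],
    [0.05,0,0,0.04,0],
    [0.05,0,0,0.08,0],
    [0.05,-0.04,0,0.09,0],
    [0.05,-0.08,0,0.09,0],
    [0.05,-0.12,0,0.09,0],
    [0.05,-0.16,0,0.09,0]
  ]
}}

```text
time: 4.65
position: [0.5437, 0.0302, 0.3845]
tcp_rot: [-0.0, 0.999, 0.05, -0.0]
force: [-0.4, -0.5, -0.1]
opening: 0.0505
grasp_force: 0.0
```

Run:
```python
from h import *
for n in("top","wrist","side"):
    c=read_camera(n); save(c,n+"2.png"); np.save(n+"2.npy",c,allow_pickle=True)
print(get_obs()["position"])
a=[cv2.imread(f"pics/{n}2.png") for n in("top","wrist")]
cv2.imwrite("pics/tw2.png",np.hstack([a[0][100:400,140:440],cv2.resize(a[1],(400,300))]))
```

```text
[0.54309644 0.03057965 0.38505583]
```

View pics/tw2.png

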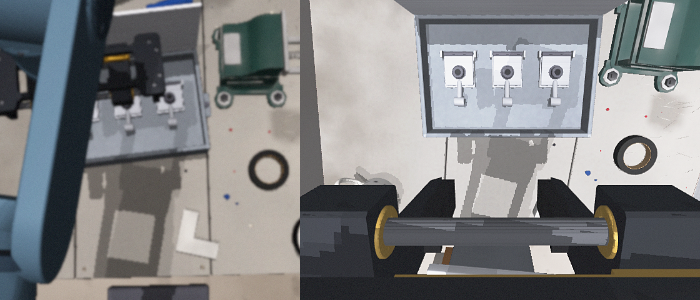

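View pics/side2.png

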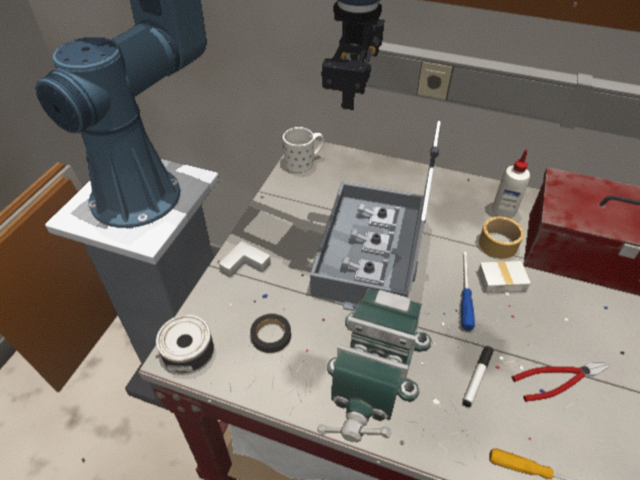

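The lid stands up. In the wrist view the bolt heads are near (253,115), (331,115) and (410,115), with the cap ears at about y=162. In the side view they are near (382,214), (375,240) and (369,268).

Run:
```python
from h import *
ax=np.array([np.cos(.0997),np.sin(.0997)])
w=np.load("wrist2.npy",allow_pickle=True).item(); s=np.load("side2.npy",allow_pickle=True).item()
def blobs(c,box):
    x0,y0,x1,y1=box; g=c["image"].max(-1).astype(int)[y0:y1,x0:x1]; P=pts(c)[y0:y1,x0:x1]
    m=((g<110)&(P[...,2]>.045)&(P[...,2]<.075)).astype(np.uint8)
    n,l,st,ce=cv2.connectedComponentsWithStats(m)
    return [(ce[i]+[x0,y0],st[i,4],np.median(P[l==i],0).round(4),P[l==i][:,2].max().round(4)) for i in range(1,n) if st[i,4]>25]
for b in blobs(w,(200,80,460,180)): print("w",b)
for b in blobs(s,(335,195,415,290)): print("s",b)
print([ray(w,x,115,.06).round(4) for x in (253,331,410)])
for n,c in(("w",w),("s",s)):
  P=pts(c).reshape(-1,3); R=P-[.706,.030,.073]
  h=R[:,:2]@ax; y=R[:,:2]@[-ax[1],ax[0]]
  m=(R[:,2]>.02)&(R[:,2]<.2)&(abs(h)<.05)&(abs(y)<.14)
  if m.sum()>20: print(n,m.sum(),np.polyfit(R[m,2],h[m],1))
```

```text
w (array([201.81458967, 145.94832827]), np.int32(329), array([0.5671, 0.1584, 0.0532]), np.float64(0.0685))
w (array([404.34375, 118.4375 ]), np.int32(64), array([ 0.6202, -0.0566,  0.0544]), np.float64(0.0604))
w (array([258.5, 118.9]), np.int32(40), array([0.6049, 0.0975, 0.057 ]), np.float64(0.0603))
w (array([251.95652174, 114.82608696]), np.int32(69), array([0.6091, 0.1054, 0.0599]), np.float64(0.0624))
w (array([331.74324324, 114.83783784]), np.int32(74), array([0.6176, 0.0211, 0.0597]), np.float64(0.0619))
w (array([411.86075949, 115.12658228]), np.int32(79), array([ 0.6261, -0.0639,  0.0597]), np.float64(0.0618))
w (array([331.58333333, 122.58333333]), np.int32(36), array([0.609 , 0.0204, 0.052 ]), np.float64(0.0613))
w (array([458.00990099, 164.03960396]), np.int32(101), array([ 0.5781, -0.1258,  0.05  ]), np.float64(0.058))
s (array([337.30985915, 203.02816901]), np.int32(71), array([0.5055, 0.0911, 0.0658]), np.float64(0.0744))
s (array([396.69583333, 197.6       ]), np.int32(240), array([0.6341, 0.1651, 0.0532]), np.float64(0.0726))
s (array([381.79365079, 213.06349206]),
[... 176 characters left out ...]
571429, 242.34285714]), np.int32(35), array([0.649 , 0.0217, 0.0474]), np.float64(0.0502))
s (array([409.93197279, 264.02721088]), np.int32(147), array([ 0.707 , -0.0443,  0.0707]), np.float64(0.0743))
s (array([368.74117647, 267.18823529]), np.int32(85), array([ 0.6269, -0.0694,  0.0581]), np.float64(0.0651))
s (array([383.7173913 , 270.08695652]), np.int32(46), array([ 0.6573, -0.0569,  0.0473]), np.float64(0.0502))
s (array([350.87793427, 285.99061033]), np.int32(213), array([ 0.6043, -0.1313,  0.0599]), np.float64(0.0722))
[array([0.6091, 0.1042, 0.06  ]), array([0.6175, 0.0217, 0.06  ]), array([ 0.6259, -0.0617,  0.06  ])]
w 6294 [-0.0148253  -0.00386507]
s 235 [ 0.00293466 -0.00356471]
```

Call:
{"api": "jog_arm", "payload": {
  "moves": [
    [0.0,0.04,-0.005,0,0],
    [0.0,0.069,-0.0105,-0.02,0],
    [0.0,0.069,-0.0105,-0.06,0],
    [0.0,0.069,-0.0105,-0.1,0],
    [0.0,0.069,-0.0105,-0.14,0],
    [0.0,0.069,-0.0105,-0.18,0],
    [0.0,0.069,-0.0105,-0.22,0],
    [0.0,0.069,-0.0105,-0.26,0],
    [0.0,0.069,-0.0105,-0.29,0],
    [0.0,0.069,-0.0105,-0.29,0]
  ]
}}

```text
time: 5.63
position: [0.6105, 0.0201, 0.0869]
tcp_rot: [-0.001, 0.999, 0.05, -0.006]
force: [-1.3, 0.2, -0.5]
opening: 0.0005
grasp_force: 0.0
```

Call:
{"api": "jog_arm", "payload": {
  "moves": [
    [0.0,0,0,0,0],
    [0.0,0,0,0,0],
    [0.0,0,0,0,0]
  ]
}}

```text
time: 5.88
position: [0.6173, 0.0192, 0.098]
tcp_rot: [0.001, 0.999, 0.05, 0.003]
force: [0.5, 0.1, 0.7]
opening: 0.0003
grasp_force: 0.0
```

Run:
```python
from h import *
o=get_obs(); print(o["position"],o["force"],o["opening"])
c=read_camera("side"); save(c,"s3.png"); cv2.imwrite("pics/s3c.png",cv2.resize(cv2.imread("pics/s3.png")[90:310,280:480],(600,600*220//200)[:2])[:600])
```

```text
[0.61726061 0.01916408 0.09803504] [0.46889763 0.05246031 0.73038347] 0.00030247791362643015
```

View pics/s3c.png

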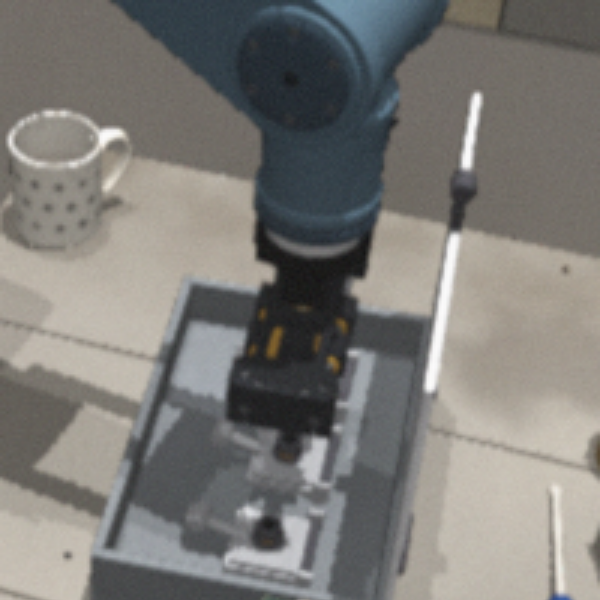

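The view shows the fingers over the middle bolt, with ample clearance to the upright lid. I'll descend slowly.

Call:
{"api": "jog_arm", "payload": {
  "moves": [
    [0.0,-0.001,0.001,-0.005,0],
    [0.0,-0.001,0.001,-0.011,0],
    [0.0,-0.001,0.001,-0.016,0],
    [0.0,-0.001,0.001,-0.019,0],
    [0.0,-0.001,0.001,-0.021,0],
    [0.0,-0.001,0.001,-0.023,0],
    [0.0,-0.001,0.001,-0.023,0],
    [0.0,-0.001,0.001,-0.023,0]
  ]
}}

```text
time: 6.6
position: [0.6137, 0.0205, 0.0719]
tcp_rot: [-0.0, 0.999, 0.05, -0.0]
force: [-0.4, 0.4, -0.3]
opening: 0.0002
grasp_force: 0.0
```

Call:
{"api": "jog_arm", "payload": {
  "moves": [
    [0.0,0,0,-0.001,0],
    [0.0,0,0,-0.002,0],
    [0.0,0,0,-0.003,0],
    [0.0,0,0,-0.004,0],
    [0.0,0,0,-0.005,0],
    [0.0,0,0,-0.006,0],
    [0.0,0,0,-0.006,0],
    [0.0,0,0,-0.006,0]
  ]
}}

```text
time: 7.27
position: [0.614, 0.0205, 0.0679]
tcp_rot: [0.0, 0.999, 0.05, 0.0]
force: [-6.8, 0.2, 13.3]
opening: 0.0002
grasp_force: 6.8
```

Bolt b is tight, with 13 N and no give. Next is c.

Call:
{"api": "jog_arm", "payload": {
  "moves": [
    [0.0,0,0,0.015,0],
    [0.0,0.002,-0.02,0.03,0],
    [0.0,0.005,-0.05,0.03,0],
    [0.0,0.0085,-0.0845,0.03,0],
    [0.0,0.0085,-0.0845,0.025,0],
    [0.0,0.0085,-0.0845,0.018,0],
    [0.0,0.0085,-0.0845,0.012,0],
    [0.0,0.0085,-0.0845,0.009,0],
    [0.0,0.0085,-0.0845,0.007,0],
    [0.0,0.0085,-0.0845,0.007,0]
  ]
}}

```text
time: 8.1
position: [0.6216, -0.0627, 0.072]
tcp_rot: [-0.0, 0.999, 0.05, -0.001]
force: [0.2, -0.4, 0.1]
opening: 0.0007
grasp_force: 0.0
```

Call:
{"api": "jog_arm", "payload": {
  "moves": [
    [0.0,0,0,-0.001,0],
    [0.0,0,0,-0.003,0],
    [0.0,0,0,-0.004,0],
    [0.0,0,0,-0.005,0],
    [0.0,0,0,-0.006,0],
    [0.0,0,0,-0.007,0],
    [0.0,0,0,-0.007,0],
    [0.0,0,0,-0.007,0]
  ]
}}

```text
time: 8.77
position: [0.6225, -0.0638, 0.068]
tcp_rot: [-0.0, 0.999, 0.05, 0.0]
force: [-6.1, 1.9, 13.1]
opening: 0.0003
grasp_force: 6.3
```

Bolt c is tight too, so a should be the loose one.

Call:
{"api": "jog_arm", "payload": {
  "moves": [
    [0.0,0,0,0.015,0],
    [0.0,-0.002,0.02,0.03,0],
    [0.0,-0.006,0.06,0.03,0],
    [0.0,-0.01,0.1,0.03,0],
    [0.0,-0.014,0.14,0.03,0],
    [0.0,-0.017,0.169,0.03,0],
    [0.0,-0.017,0.169,0.022,0],
    [0.0,-0.017,0.169,0.014,0],
    [0.0,-0.017,0.169,0.008,0],
    [0.0,-0.017,0.169,0.007,0]
  ]
}}

```text
time: 9.6
position: [0.6043, 0.1038, 0.0711]
tcp_rot: [0.0, 0.999, 0.049, -0.001]
force: [-0.2, 0.6, 0.2]
opening: 0.0004
grasp_force: 0.0
```

Call:
{"api": "jog_arm", "payload": {
  "moves": [
    [0.0,0,0,0,0],
    [0.0,0,0,-0.002,0],
    [0.0,0,0,-0.004,0],
    [0.0,0,0,-0.005,0],
    [0.0,0,0,-0.006,0],
    [0.0,0,0,-0.007,0],
    [0.0,0,0,-0.007,0],
    [0.0,0,0,-0.007,0]
  ]
}}

```text
time: 10.27
position: [0.6055, 0.105, 0.0663]
tcp_rot: [0.0, 0.999, 0.05, 0.0]
force: [0.6, -1.0, 1.4]
opening: 0.0003
grasp_force: 0.8
```

Bolt a is yielding: 1.4 N at about 2 mm in. I'll push on.

Call:
{"api": "jog_arm", "payload": {
  "moves": [
    [0.0,0,0,-0.001,0],
    [0.0,0,0,-0.002,0],
    [0.0,0,0,-0.003,0],
    [0.0,0,0,-0.004,0],
    [0.0,0,0,-0.005,0],
    [0.0,0,0,-0.005,0],
    [0.0,0,0,-0.005,0]
  ]
}}

```text
time: 10.85
position: [0.6056, 0.105, 0.0621]
tcp_rot: [0.0, 0.999, 0.05, 0.0]
force: [-3.0, -1.3, 9.3]
opening: 0.0003
grasp_force: 4.8
```

Call:
{"api": "jog_arm", "payload": {
  "moves": [
    [0.04,0,0,0.02,0],
    [0.04,0,0,0.05,0],
    [0.04,-0.02,-0.003,0.08,0],
    [0.04,-0.05,-0.005,0.09,0],
    [0.04,-0.07,-0.005,0.1,0],
    [0.04,-0.07,-0.005,0.1,0],
    [0.04,-0.07,-0.005,0.1,0]
  ]
}}

```text
time: 11.43
position: [0.5349, 0.1004, 0.1614]
tcp_rot: [-0.0, 0.999, 0.05, 0.0]
force: [-0.3, -0.3, -0.3]
opening: 0.0403
grasp_force: 0.0
```

Run:
```python
from h import *
o=get_obs(); print(o["position"],o["opening"])
c=read_camera("wrist"); save(c,"w4.png"); np.save("w4.npy",c,allow_pickle=True)
```

```text
[0.53485166 0.10039843 0.16138829] 0.04033472711426938
```

View pics/w4.png

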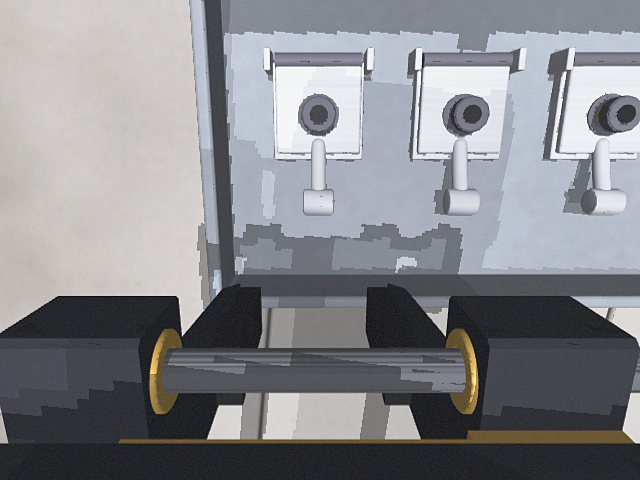

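The left cap's ear barrel is at (318,202) and its bolt at (318,115).

Run:
```python
from h import *
c=np.load("w4.npy",allow_pickle=True).item(); print(ray(c,318,202,.056), ray(c,318,115,.06)); P=pts(c)[194:211,306:331].reshape(-1,3); print(np.median(P,0),P[:,2].max())
s=np.load("side2.npy",allow_pickle=True).item(); S=pts(s).reshape(-1,3)
m=(np.hypot(S[:,0]-.56,S[:,1]-.10)<.016)&(S[:,2]>.045); print("side",S[m].mean(0),S[m][:,2].max(),m.sum())
```

```text
[0.55968363 0.10027834 0.056     ] [0.60850416 0.10533879 0.06      ]
[0.56049748 0.10041053 0.06048408] 0.06247442549326432
side [0.56164785 0.10231498 0.35521666] 0.4853543392044191 254
```

Call:
{"api": "jog_arm", "payload": {
  "moves": [
    [0.04,0.025,0,-0.02,0],
    [0.04,0.025,0,-0.045,0],
    [0.04,0.025,0,-0.07,0],
    [0.04,0.025,0,-0.09,0],
    [0.04,0.025,0,-0.1,0],
    [0.04,0.025,0,-0.107,0],
    [0.04,0.025,0,-0.112,0],
    [0.04,0.025,0,-0.114,0],
    [0.04,0.025,0,-0.114,0],
    [0.0,0.025,0,-0.114,0]
  ]
}}

```text
time: 12.32
position: [0.561, 0.1001, 0.048]
tcp_rot: [0.0, 0.999, 0.05, 0.001]
force: [-0.4, -0.3, 0.3]
opening: 0.0352
grasp_force: 0.0
```

Call:
{"api": "jog_arm", "payload": {
  "moves": [
    [0.0,0,0,0,0],
    [0.0,0,0,0,0],
    [0.0,0,0,0,0],
    [0.0,0,0,0,0],
    [0.0,0,0,0,0],
    [0.0,0,0,0,0]
  ]
}}

```text
time: 12.82
position: [0.5607, 0.1002, 0.0475]
tcp_rot: [-0.0, 0.999, 0.05, 0.001]
force: [-0.7, 2.4, 2.7]
opening: 0.0175
grasp_force: 30.0
```

Call:
{"api": "jog_arm", "payload": {
  "moves": [
    [0.0,0.0015,0,0.0075,0],
    [0.0,0.004,0.0005,0.0155,0],
    [0.0,0.007,0.0005,0.0225,0],
    [0.0,0.011,0.001,0.0295,0],
    [0.0,0.0155,0.0015,0.036,0],
    [0.0,0.0205,0.002,0.042,0],
    [0.0,0.032,0.003,0.0525,0],
    [0.0,0.039,0.004,0.0565,0],
    [0.0,0.046,0.0045,0.06,0],
    [0.0,0.046,0.0045,0.06,0]
  ]
}}

```text
time: 13.65
position: [0.6077, 0.1049, 0.1085]
tcp_rot: [-0.0, 0.999, 0.05, 0.001]
force: [-6.4, 2.4, 5.6]
opening: 0.0174
grasp_force: 30.0
```

Call:
{"api": "jog_arm", "payload": {
  "moves": [
    [0.0,0,0,0,0],
    [0.0,0,0,0,0],
    [0.0,0,0,0,0],
    [0.0,0,0,0,0]
  ]
}}

```text
time: 13.98
position: [0.6068, 0.1048, 0.1082]
tcp_rot: [-0.0, 0.999, 0.05, 0.001]
force: [-4.5, 2.2, 4.0]
opening: 0.0177
grasp_force: 30.0
```

Run:
```python
from h import *
ax=np.array([np.cos(.0997),np.sin(.0997)])
w=read_camera("wrist"); s=read_camera("side"); save(w,"w5.png"); save(s,"s5.png"); print(get_obs())
for n,c in(("w",w),("s",s)):
  P=pts(c).reshape(-1,3); R=P-[.706,.030,.073]
  h=R[:,:2]@ax; y=R[:,:2]@[-ax[1],ax[0]]
  m=(R[:,2]>.02)&(R[:,2]<.2)&(abs(h)<.03)&(abs(y)<.14)
  if m.sum()>20: print(n,m.sum(),np.polyfit(R[m,2],h[m],1))
cv2.imwrite("pics/ws5.png",np.hstack([cv2.resize(w["image"][:,:,::-1],(480,360)),s["image"][100:400,290:490,::-1].repeat(1,0) if 0 else cv2.resize(s["image"][120:300,290:450,::-1],(320,360))]))
```

```text
{'time': 14.0833, 'q': array([-2.16249066e-02,  4.20082640e-01,  1.60334935e+00,  3.11460325e-04,
        1.11698981e+00,  1.44951567e+00]), 'joint_vel': array([ 7.72719097e-05, -1.93713401e-03,  3.58262607e-04, -1.66206153e-04,
       -6.34852010e-04,  1.07757163e-03]), 'effort': array([-1.84511025e+00, -4.94114006e+01, -3.12663925e+01, -5.49236219e-01,
       -1.53962407e+00, -3.60247715e-03]), 'position': array([0.60677303, 0.10478907, 0.10812705]), 'tcp_rot': array([-9.78555986e-05,  9.98762061e-01,  4.97391440e-02,  5.93931491e-04]), 'force': array([-4.95630801,  2.57911165,  4.00345536]), 'ft_torque': array([0.40127508, 0.71942294, 0.01364199]), 'grasp_force': 30.000663455575705, 'opening': 0.017585867735257724}
w 38152 [-0.10487148  0.00186152]
s 234 [ 0.00471125 -0.00377336]
```

View pics/ws5.png

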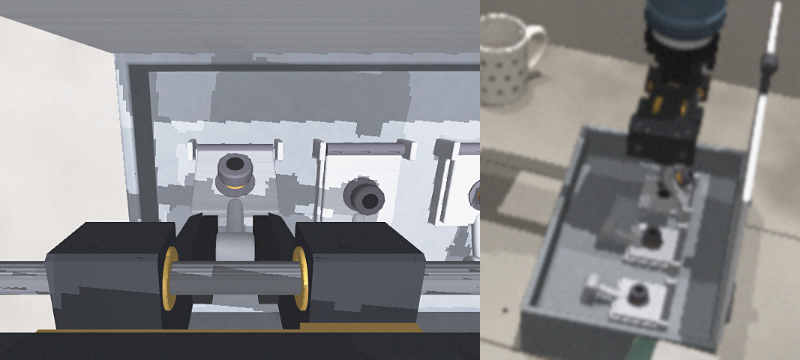

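The wrist view shows the left cap tilted up, with its ear between the fingers. The side view shows the lid still upright, as before.

```bash
python3 -c "
from plant import manip; print(manip.job_done())"
```

```text
the job is handed in; nothing more can be done
None
```

I handed the job in with the lid standing upright, the loose bolt found (a, the left one, which sank the full 6 mm while b and c held firm), and cap a held open at about 1.0 rad; no result came back.

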